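# Two-face contact test of a flasher unit

### The job

Test the striped flasher unit on the sprung brass contact bar: hold its red-striped side squarely against the middle of the bar, pushing the bar in about half-way, then draw back so that the bar springs fully out. Turn the unit a quarter turn and push the bar in about half-way again with the middle of its yellow-striped side, and leave the unit standing there on the bench, let go, holding the bar in. Do not move the plain flasher unit that has no stripes.

Things in the scene. Friction and masses are not known exactly. Their poses are not given: they have to be found in the camera images.
- unit_centre (a point): Striped flasher unit, loose, 0.4 kg, upright: grey cast base 60 x 60 mm, 34 tall, with a black block 36 x 36 mm centred on it, 34 to 84 mm above the bench (grip this). The point is its centre, 42 mm above its underside. x axis points out of the red-striped side of the base, y out of the yellow-striped side (from above: anticlockwise from red), z up. Stripes also cover the ledge above each side.
- bar_front (a point): Middle of the front face of the sprung brass bar on a fixed blue bench tester; moves with the bar. The bar is 100 mm long (its y axis), 8 to 24 mm above the bench. Its x axis is level and points into the tester, the way the bar is pushed. Behind it: a guide block 28 mm tall, and 100 mm behind the bar's front the blue case, up to 96 mm tall. The bench in front is clear.
- contact_bar (a joint): How far the contact bar is pushed in, m: 0 fully out (it springs back), 0.025 fully in against its stop. The spring is weak, under 1.5 N, so the unit standing on the bench holds the bar in by its own weight. A good contact is 5 mm in or more.
- spare_centre (a point): The plain flasher unit, same size and shape but without any stripes; leave it alone. The point is its centre, 42 mm above its underside.
Not all that is in view belongs to the job. What is shaped like the part that bears unit_centre but green is not meant.

How it is judged:
On the way, in this order (a step that is already met when the one before it is completed fails the run):
1. the red-striped side is held squarely against the middle of the bar, the bar pushed in at least 5 mm (value of joint contact_bar above 0.005 m and x of bar_front in the frame of unit_centre between 0.02 and 0.045 m and y of bar_front in the frame of unit_centre between -0.03 and 0.03 m and angle between the x axis of unit_centre and the x axis of bar_front, either way round below 0.19 rad and angle between unit_centre's own z axis and vertical below 0.19 rad), for 0.2 s.
2. the unit is drawn back and the bar is fully out again (value of joint contact_bar below 0.002 m), for 0.1 s.
At the end, for the whole second after the job is handed in: The unit stands upright and still on the bench, let go, its yellow-striped side against the bar, square within about 10 degrees and within 30 mm of the bar's middle, holding the bar in by at least 5 mm (value of joint contact_bar above 0.005 m and y of bar_front in the frame of unit_centre between 0.02 and 0.045 m and x of bar_front in the frame of unit_centre between -0.03 and 0.03 m and angle between the y axis of unit_centre and the x axis of bar_front, either way round below 0.19 rad and angle between unit_centre's own z axis and vertical below 0.19 rad and height (world z) of unit_centre between 0.037 and 0.047 m and linear speed of unit below 0.02 m/s); the robot touches nothing.
It fails at once if the plain flasher unit is moved by more than 20 mm (distance of spare_centre from where it was at the start of the episode above 0.02 m).
It also fails if it takes over 51 s, if anything falls off the work surface, if the arm or the gripper's body presses on something with over 40 N, if the wrist force passes 120 N, or if a joint passes its speed limit or range.

### The arm

A 6-joint arm with a two-finger parallel gripper is mounted at the origin on the work surface. World frame = base frame: x ahead of the robot, y to its left, z up, the work surface at z = 0. Lengths are in m, angles in rad, forces in N, time in s.
With the tool pointing down it reaches from about 0.35 to 0.85 m from the base axis. Payload 8.1 kg.
Tool frame: the origin (TCP) lies on the centre line of the jaws, within the pads' length; the fingertips stand robot.tip_extent ahead of it and the grasp point (between the pads) lies 11 mm behind it (robot.tip_extent is the distance from the TCP to the fingertips, in m); y points along the fingers, z is the direction in which the jaws open and shut, and the axes are right-handed (so a half turn about y gives the same grasp; the last joint's range is limited). The gripper opens to 93 mm and grips with 3 to 60 N. Pads are 15 mm wide; open, the fingers measure 128 mm over their backs; the gripper's body (75 mm by 188 mm) begins 65 mm behind the grasp point.
Start: joints at [1.146, 0.13, 1.488, -0, 1.523, -0.085], TCP at [0.2, 0.566, 0.194] pointing down, gripper open.
Joint ranges: [-2.96, 2.96], [-0.89, 2.26], [0.02, 2.5], [-1.34, 4.48], [0, 2.73], [-2.66, 2.66]. Speed limits (rad/s): [2.39, 2.39, 2.79, 3.14, 3.14, 3.14].

### API

Orientations are given as a rotation vector (axis times angle).
In Python, from plant import monitor, optics, robot gives the robot as it stands.
- The arm moves only by the shell command python3 -m inch 'ROWS' [OPENING] [FORCE]. ROWS is JSON, a list that holds one entry, the list of rows, each a list of 6 numbers: the shift along the tool's x, y, z in mm, then the turn, a rotation vector about the tool's x, y, z in rad. A call has 1 to 8 rows; each row shifts and turns the commanded pose from where the row before left it, along the tool's axes as they then stand; what a row does not reach is not made up. A row lasts 1/8 s, in which the tool goes at most 62.5 mm and 10.7 degrees, less where a joint would pass 70% of its speed; a pose out of reach is approached as far as the arm can. A call is refused whole if a number of a shift passes 62.5 or a number of a turn 0.188, either way. A call with a gripper value outside its range is refused whole. OPENING is the finger opening in mm, from 0 to 93, set as the call begins (- or left out, the last holds). The fingers move at their own pace and stop on an object; FORCE is the grip in N (left out, the last holds). Time passes only in rows, so rows that do not move let the fingers close. It gives the time, the measured TCP pose, the force and the opening at its end, in the units of the state.
- monitor.read_state(): the state, without advancing time (a new reading comes with each control period).
- optics.read_camera(name): name is "scene" or "side" or "wrist"; returns a dict with "image" (420x560x3 uint8, blue, green, red), "fx", "fy", "cx", "cy" (pixels), "k1" (the pictures are not rectified: a ray, as slopes to the right and down, at radius r is drawn at 1 + k1 r^2 times it, then the intrinsics apply), "rvec" (rotation vector, rad) and "tvec" (3), from world to camera coordinates, as OpenCV has them. Camera axes: x right, y down, z forward; pixel columns grow to the right and rows downward; lengths in m; the calibration is good to about 2 mm. A picture is of the moment at which its call begins. There is no depth.
- robot.close_job(): hands the job in, once; it reports no verdict.
The state is a dict: "t": time; "q": joint angles; "dq": joint speeds; "joint_torque": joint torques, N m; "tool_pos": TCP position; "orientation": TCP orientation; "force": force on the tool from outside, world axes, zero at the start; "wrist_torque": the same for the moment, N m; "opening": finger opening in m.
Only numpy, scipy, OpenCV 4.12 (cv2) and the standard library are available. Lean on these libraries where they do the work, as an engineer would, in place of code of your own. Each camera call takes 0.05 s, during which the arm holds its last target.

## Working session

There is one attempt and no reset: what is moved stays moved. The work goes in short steps, Python scripts to look and compute and a shell command to move; the robot and the scene stay as the last step left them, time stands still between calls to the robot, and variables do not carry over. Pictures are saved under pics/ and viewed, and the job is handed in when it is done.

```bash
ls; mkdir -p pics; cat > h.py <<'E'
from plant import monitor, optics, robot
import numpy as np, cv2
from scipy.spatial.transform import Rotation as R
def shot(n,f):
    c=optics.read_camera(n); cv2.imwrite(f'pics/{f}.png',c['image'])
    np.save(f'pics/{f}.npy',np.array([c['fx'],c['fy'],c['cx'],c['cy'],c['k1'],*np.ravel(c['rvec']),*np.ravel(c['tvec'])])); return c
def pt(f,u,v,z):
    a=np.load(f'pics/{f}.npy'); fx,fy,cx,cy,k1=a[:5]; Rm=cv2.Rodrigues(a[5:8])[0]; t=a[8:]
    d=np.array([(u-cx)/fx,(v-cy)/fy]); s=d.copy()
    for _ in range(30): s=d/(1+k1*(s@s))
    w=Rm.T@np.array([*s,1]); o=-Rm.T@t
    return o+w*(z-o[2])/w[2]
def proj(f,P):
    a=np.load(f'pics/{f}.npy'); fx,fy,cx,cy,k1=a[:5]
    K=np.array([[fx,0,cx],[0,fy,cy],[0,0,1]])
    return cv2.projectPoints(np.array(P,float).reshape(-1,3),a[5:8],a[8:],K,np.array([k1,0,0,0]))[0].reshape(-1,2)
def crop(f,x0,y0,x1,y1,s,out):
    im=cv2.imread(f'pics/{f}.png')[y0:y1,x0:x1]; cv2.imwrite(f'pics/{out}.png',cv2.resize(im,None,fx=s,fy=s,interpolation=cv2.INTER_CUBIC))
E
python3 - <<'E'
from h import *
for n in('scene','side','wrist'): shot(n,n+'0')
s=monitor.read_state(); print(s, robot.tip_extent); print(R.from_rotvec(s['orientation']).as_matrix().round(3))
E
```

```text
pics
{'t': 0.15, 'q': array([ 1.14562152e+00,  1.30995564e-01,  1.48901966e+00, -9.73992065e-06,
        1.52299345e+00, -8.54098938e-02]), 'dq': array([-0.00069153, -0.00280856, -0.00396633,  0.00128882, -0.00070524,
       -0.00036343]), 'joint_torque': array([ 8.03764433e-04, -5.60468996e+01, -4.92340207e+01,  7.68915843e-02,
        3.04375053e-02, -1.05117592e-04]), 'tool_pos': array([0.19975355, 0.56527562, 0.19282894]), 'orientation': array([-1.55567824,  0.26694306, -0.26639389]), 'force': array([-0.31207124, -0.36442514,  0.33584653]), 'wrist_torque': array([ 0.01907581, -0.03011373, -0.04989681]), 'opening': 0.09317178569937996} 0.008
[[ 0.943 -0.001  0.333]
 [-0.333 -0.001  0.943]
 [-0.    -1.    -0.001]]
```

View pics/scene0.png

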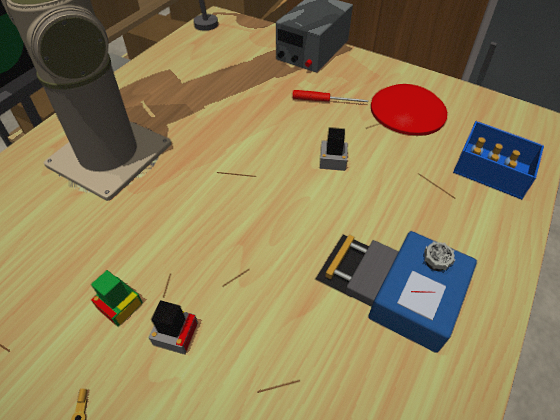

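View pics/side0.png

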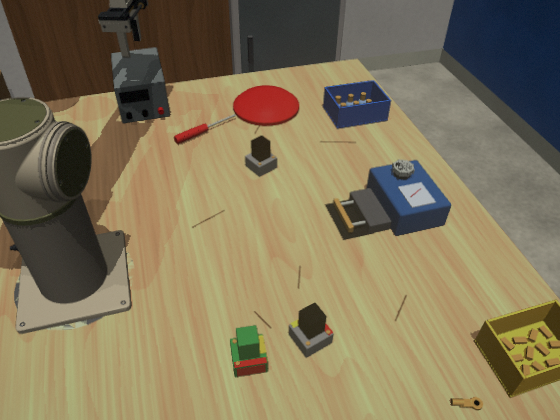

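View pics/wrist0.png

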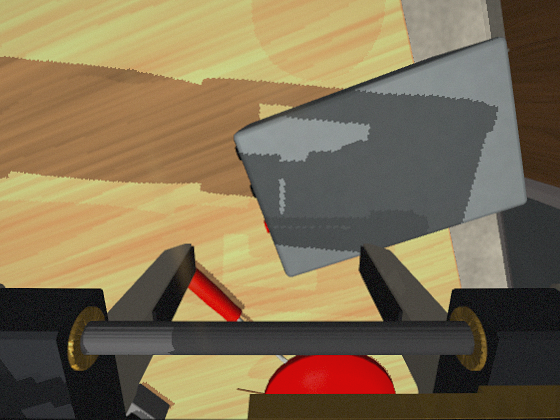

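Candidates: the black unit at scene (173,326) / side (311,328), with stripes; the green one at scene (117,297), excluded by its colour; the black one at scene (335,148) / side (261,155), apparently without stripes, so the spare. I'll confirm this with crops.

```bash
python3 - <<'E'
from h import *
crop('scene0',135,285,215,365,7,'c1'); crop('side0',275,290,355,370,7,'c2'); crop('scene0',305,220,405,310,7,'c3'); crop('side0',325,180,405,240,7,'c4')
E
cd pics; python3 -c "
import cv2,numpy as np
a=cv2.imread('c1.png');b=cv2.imread('c2.png');cv2.imwrite('c12.png',cv2.resize(np.hstack([a,b]),(800,400)))"
```

```text
(no output)
```

View pics/c1.png

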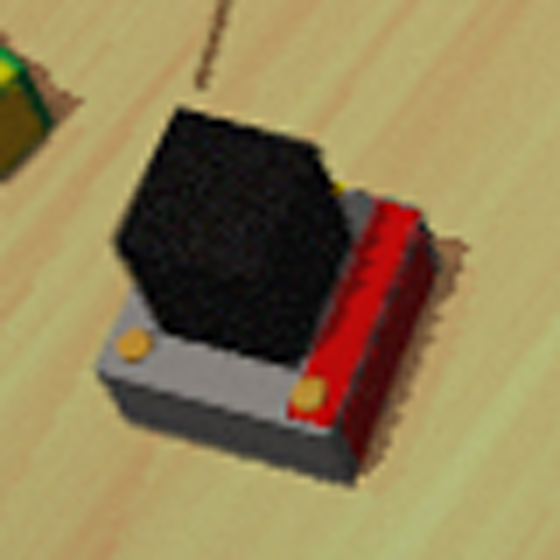

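View pics/c2.png

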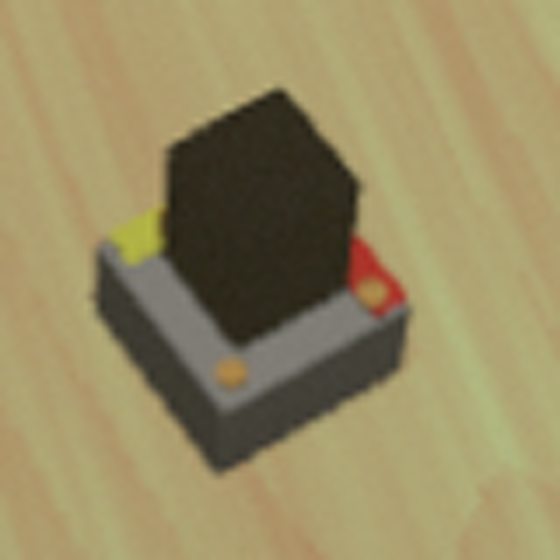

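View pics/c3.png

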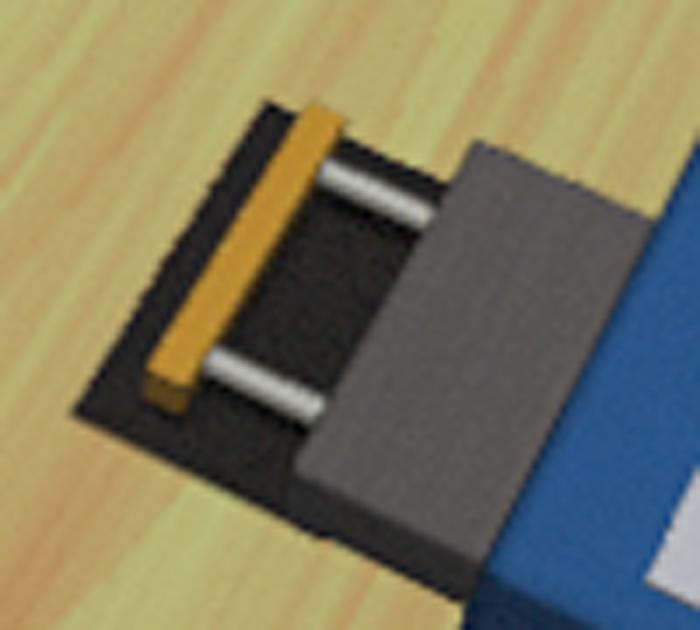

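View pics/c4.png

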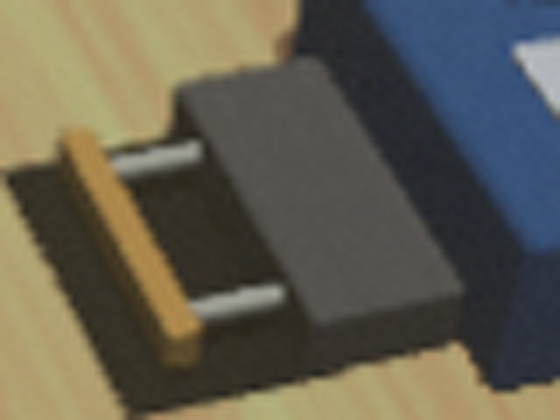

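```bash
python3 - <<'E'
from h import *
def cp(f,x0,y0,s,L,z): 
    P=np.array([pt(f,(u+.5)/s-.5+x0,(v+.5)/s-.5+y0,z) for u,v in L]); print(f,P.round(4).tolist()); return P
A=cp('scene0',135,285,7,[(98,366),(343,430),(426,212)],.034)
B=cp('side0',275,290,7,[(100,243),(222,412),(408,306)],.034)
for P in(A,B): print('c',(P[0]+P[2])/2, np.linalg.norm(np.diff(P,axis=0),axis=1))
d=A[1]-A[0]; print('red dir scene',np.degrees(np.arctan2(d[1],d[0]))); d=A[2]-A[1]; print('yel',np.degrees(np.arctan2(d[1],d[0])))
d=B[2]-B[1]; print('side red?',np.degrees(np.arctan2(d[1],d[0]))); d=B[0]-B[1]; print(np.degrees(np.arctan2(d[1],d[0])))
C=cp('scene0',305,220,7,[(147,376),(308,103),(190,386),(345,125)],.024)
D=cp('side0',325,180,7,[(163,338),(62,133),(202,328),(92,128)],.024)
for P in(C,D):
  for i in(0,2):
    d=P[i+1]-P[i]; print('bar mid',P[i:i+2].mean(0),'len',np.linalg.norm(d),'xdir',np.degrees(np.arctan2(d[1],d[0]))-90)
E=cp('scene0',135,285,7,[(178,107),(318,146)],.084)
E=cp('scene0',305,20,1,[(30,128)],.084)
E=cp('side0',0,0,1,[(261,142)],.084)
E
# green unit too
```

```text
scene0 [[0.403, -0.3017, 0.034], [0.4615, -0.2838, 0.034], [0.4447, -0.2304, 0.034]]
side0 [[0.3893, -0.2467, 0.034], [0.4042, -0.303, 0.034], [0.4601, -0.2873, 0.034]]
c [ 0.42386853 -0.26606546  0.034     ] [0.06114708 0.05596922]
c [ 0.42473236 -0.26700763  0.034     ] [0.0582189  0.05816405]
red dir scene 16.973966713147156
yel 107.43720700580596
side red? 15.737043630796808
104.77891330151022
scene0 [[0.5929, -0.041, 0.024], [0.5918, 0.06, 0.024], [0.6038, -0.038, 0.024], [0.6038, 0.0584, 0.024]]
side0 [[0.5904, -0.0388, 0.024], [0.5936, 0.0597, 0.024], [0.6041, -0.0381, 0.024], [0.6043, 0.0593, 0.024]]
bar mid [0.59235187 0.00949074 0.024     ] len 0.10093135807458874 xdir 0.6316291104295004
bar mid [0.60380709 0.01018685 0.024     ] len 0.09633154149540095 xdir 0.03532433723255224
bar mid [0.59202272 0.01046125 0.024     ] len 0.0985893254003343 xdir -1.8780822224092617
bar mid [0.60417269 0.0106057  0.024     ] len 0.09742201909656822 xdir -0.1416095888149016
scene0 [[0.4018, -0.2543, 0.084], [0.4352, -0.2453, 0.084]]
scene0 [[0.4849, 0.2055, 0.084]]
side0 [[0.4666, 0.2418, 0.084]]
```

```bash
python3 -c "
from h import *
print(pt('scene0',113,283,.084),pt('side0',248,335,.084))"
python3 -m inch '[[[43,0,-39,0,0,0],[43,0,-39,0,0,0],[43,0,-39,0,0,0],[43,0,-39,0,0,0],[43,0,-39,0,0,0],[43,0,-39,0,0,0],[43,0,-39,0,0,0],[43,0,-39,0,0,0]]]' 70 25
python3 -m inch '[[[18,0,-50,0,0,0],[18,0,-50,0,0,0],[18,0,-50,0,0,0],[18,0,-50,0,0,0],[18,0,-50,0,0,0],[18,0,-50,0,0,0],[18,0,-50,0,0,0],[18,0,-50,0,0,0]]]'
python3 -m inch '[[[0,0,0,0,0.18,0],[0,0,0,0,0.18,0],[0,0,0,0,0.18,0],[0,0,0,0,0.18,0],[0,0,0,0,0.18,0],[0,0,0,0,0.05,0],[0,0,0,0,0,0],[0,0,0,0,0,0]]]'
```

```text
[ 0.31507302 -0.27152637  0.084     ] [ 0.30634935 -0.27869658  0.084     ]
t: 1.15
tool_pos: [0.4208, 0.1551, 0.1936]
orientation: [-1.554, 0.266, -0.267]
force: [0.8, -0.2, 1.0]
opening: 0.0701
t: 2.15
tool_pos: [0.4224, -0.27, 0.1935]
orientation: [-1.554, 0.267, -0.267]
force: [0.5, -0.2, -0.1]
opening: 0.0699
t: 3.15
tool_pos: [0.4226, -0.2682, 0.1935]
orientation: [-1.33, 0.999, -0.999]
force: [0.0, -0.2, -0.4]
opening: 0.0703
```

```bash
python3 - <<'E'
from h import *
shot('wrist','w1'); s=monitor.read_state(); M=R.from_rotvec(s['orientation']).as_matrix(); print(s['tool_pos'],M.round(3),np.degrees(np.arctan2(M[1,2],M[0,2])))
c=np.array([.4243,-.2665]); 
for a in (16,):
  r=np.radians(a);x=np.array([np.cos(r),np.sin(r)]);y=np.array([-x[1],x[0]])
  P=[[*(c+h*i*x+h*j*y),z] for h,z in((.03,.034),(.018,.084)) for i,j in((1,1),(1,-1),(-1,-1),(-1,1))]
im=cv2.imread('pics/w1.png'); uv=proj('w1',P).round().astype(int)
for k in(0,4): cv2.polylines(im,[uv[k:k+4].reshape(-1,1,2)],True,(255,0,255),1)
cv2.imwrite('pics/w1o.png',im)
E
```

```text
[ 0.42269198 -0.26817583  0.1935251 ] [[ 0.278 -0.     0.96 ]
 [-0.96   0.     0.278]
 [-0.    -1.    -0.   ]] 16.162364508154152
```

View pics/w1o.png

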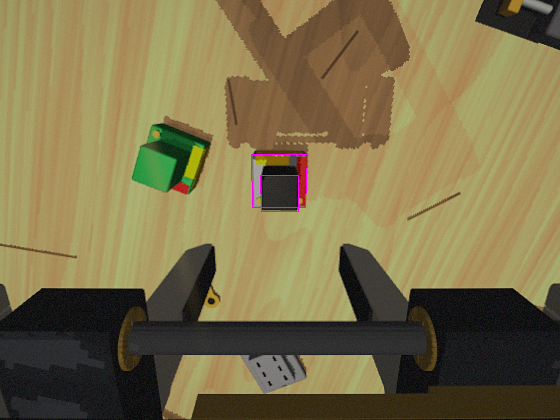

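The overlay in the wrist image fits the unit (block top at about 263–299, 176–211). The yaw of 16° is confirmed. Descend and grip.

```bash
python3 -m inch '[[[-1,30,2,0,0,0],[0,30,0,0,0,0],[0,30,0,0,0,0],[0,25,0,0,0,0],[0,18,0,0,0,0],[0,9,0,0,0,0],[0,0,0,0,0,0]]]' 70 25
python3 -m inch '[[[0,0,0,0,0,0],[0,0,0,0,0,0],[0,0,0,0,0,0],[0,0,0,0,0,0],[0,0,0,0,0,0],[0,0,0,0,0,0]]]' 0 25
```

```text
t: 4.08
tool_pos: [0.4243, -0.2666, 0.0514]
orientation: [-1.329, 1.0, -0.999]
force: [-0.2, 0.1, 0.6]
opening: 0.0705
t: 4.82
tool_pos: [0.4246, -0.2668, 0.0519]
orientation: [-1.329, 0.999, -1.0]
force: [0.3, 0.6, 3.1]
opening: 0.0358
```

```bash
python3 -m inch '[[[0,-15,0,0,0,0],[0,-35,0,0,0,0],[-14,0,10,0,0,0],[-36,0,26,0,0,0],[-46,0,34,0,0,0],[-46,0,34,0,0,0],[-46,0,34,0,0,0],[-36,0,26,0,0,0]]]'
python3 -m inch '[[[-14,0,10,0,0,0],[0,0,0,0,0.141,0],[0,0,0,0,0.141,0],[0,0,0,0,0,0],[0,0,0,0,0,0]]]'
python3 - <<'E'
from h import *
shot('side','s2');shot('scene','v2');s=monitor.read_state(); M=R.from_rotvec(s['orientation']).as_matrix(); print(s['tool_pos'],M.round(3),s['opening'],s['q'].round(2))
crop('side',0,0,1,1,1,'x') if 0 else None
crop('v2',240,180,400,310,5,'v2c'); crop('s2',260,120,400,240,5,'s2c')
E
```

```text
t: 5.82
tool_pos: [0.5192, -0.0026, 0.1002]
orientation: [-1.33, 1.0, -0.997]
force: [0.3, -0.9, -4.0]
opening: 0.0356
t: 6.45
tool_pos: [0.525, 0.0101, 0.1011]
orientation: [-1.211, 1.209, -1.207]
force: [0.4, 0.3, -4.0]
opening: 0.0355
[0.52534021 0.01007409 0.10138957] [[ 0.001 -0.     1.   ]
 [-1.     0.     0.001]
 [-0.    -1.    -0.   ]] 0.03521130282999342 [-0.08 -0.01  1.8  -0.    1.35 -0.08]
```

View pics/v2c.png

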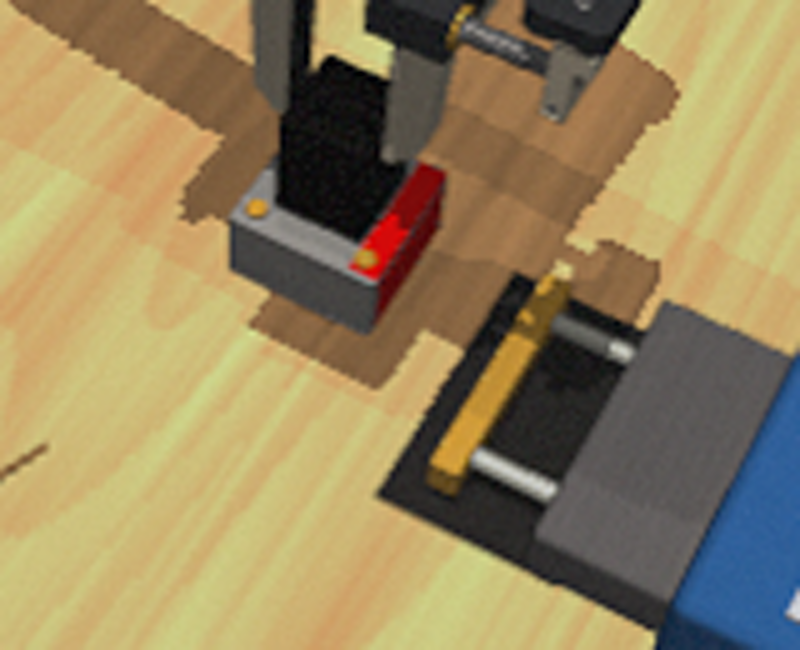

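View pics/s2c.png

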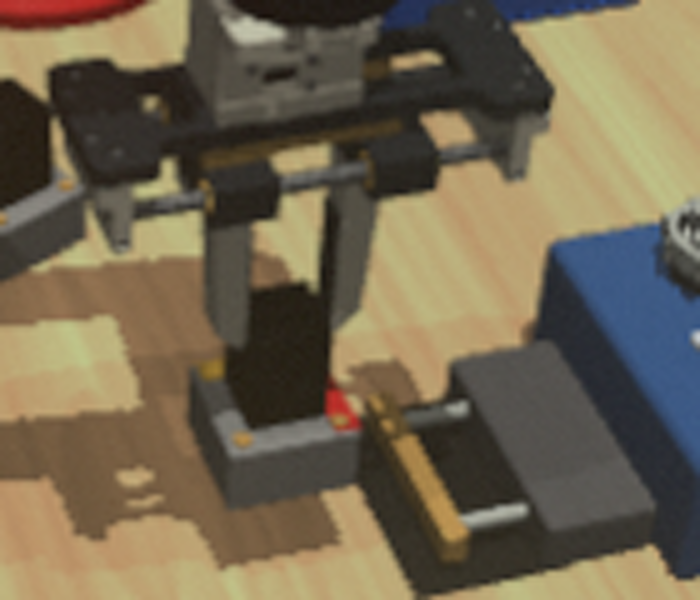

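```bash
python3 -m inch '[[[0,20,0,0,0,0],[0,20,0,0,0,0],[0,7,0,0,0,0],[0,0,0,0,0,0]]]'
python3 -m inch '[[[0,0,15,0,0,0],[0,0,15,0,0,0],[0,0,11,0,0,0],[0,0,8,0,0,0],[0,0,0,0,0,0],[0,0,0,0,0,0],[0,0,0,0,0,0],[0,0,0,0,0,0]]]'
python3 - <<'E'
from h import *
shot('side','s3');shot('scene','v3')
crop('v3',270,190,400,310,6,'v3c'); crop('s3',290,140,400,240,6,'s3c')
E
```

```text
t: 7.05
tool_pos: [0.5252, 0.0102, 0.0544]
orientation: [-1.21, 1.21, -1.209]
force: [-0.1, 0.4, -3.0]
opening: 0.0356
t: 8.05
tool_pos: [0.5742, 0.0102, 0.0545]
orientation: [-1.209, 1.21, -1.21]
force: [-1.0, -0.3, -3.4]
opening: 0.0358
```

View pics/v3c.png

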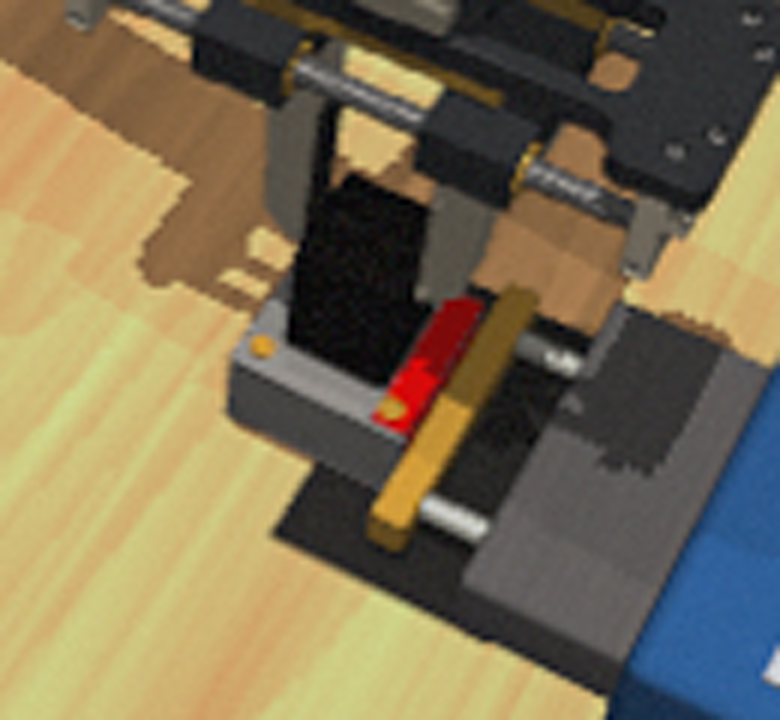

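View pics/s3c.png

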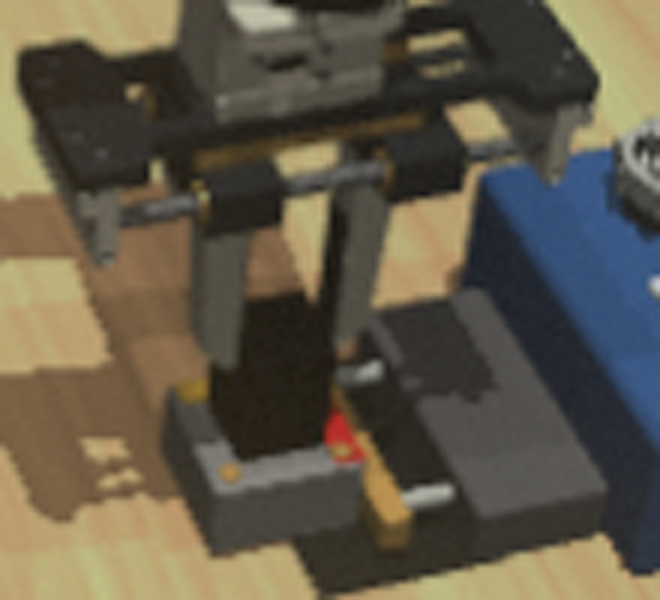

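The red face lies flush on the bar, centred. The bar's near end has moved to v3c (370–410, 515–530). I'll measure the travel.

```bash
python3 - <<'E'
from h import *
for u,v in[(371,512),(409,526),(540,300)]: print(pt('v3',(u+.5)/6-.5+270,(v+.5)/6-.5+190,.024).round(4))
for u,v in[(410,508)]: print(pt('s3',(u+.5)/6-.5+290,(v+.5)/6-.5+140,.024).round(4))
E
```

```text
[ 0.6036 -0.0386  0.024 ]
[ 0.6156 -0.0372  0.024 ]
[0.6154 0.0593 0.024 ]
[ 0.6164 -0.0346  0.024 ]
```

```bash
python3 -m inch '[[[0,0,-10,0,0,0],[0,0,-20,0,0,0],[0,0,-20,0,0,0],[0,0,-10,0,0,0],[0,0,0,0,0,0],[0,0,0,0,0,0],[0,-10,0,0,0,0],[0,0,0,0,0,0]]]'
python3 -m inch '[[[0,0,0,0,0.131,0],[0,0,0,0,0.18,0],[0,0,0,0,0.18,0],[0,0,0,0,0.18,0],[0,0,0,0,0.18,0],[0,0,0,0,0.18,0],[0,0,0,0,0.18,0],[0,0,0,0,0.18,0]]]'
python3 -m inch '[[[0,0,0,0,0.18,0],[0,0,0,0,0,0],[0,0,0,0,0,0],[0,0,0,0,0,0]]]'
python3 - <<'E'
from h import *
shot('side','s4');shot('scene','v4');s=monitor.read_state(); M=R.from_rotvec(s['orientation']).as_matrix(); print(s['tool_pos'],M.round(3),s['q'].round(2))
crop('v4',270,190,400,310,6,'v4c'); crop('s4',270,140,400,240,6,'s4c')
E
```

```text
t: 9.15
tool_pos: [0.516, 0.0101, 0.0661]
orientation: [-1.207, 1.208, -1.211]
force: [0.6, -0.7, -2.6]
opening: 0.0357
t: 10.15
tool_pos: [0.5149, 0.0102, 0.0648]
orientation: [-0.184, 2.131, -2.131]
force: [1.0, -0.8, -3.6]
opening: 0.0356
t: 10.65
tool_pos: [0.5146, 0.0102, 0.0646]
orientation: [-0.001, 2.221, -2.221]
force: [0.3, 0.4, -3.8]
opening: 0.0357
[0.51459384 0.01023137 0.06464421] [[-1.  0.  0.]
 [-0. -0. -1.]
 [-0. -1.  0.]] [-0.08  0.    1.86 -0.    1.28  1.49]
```

View pics/v4c.png

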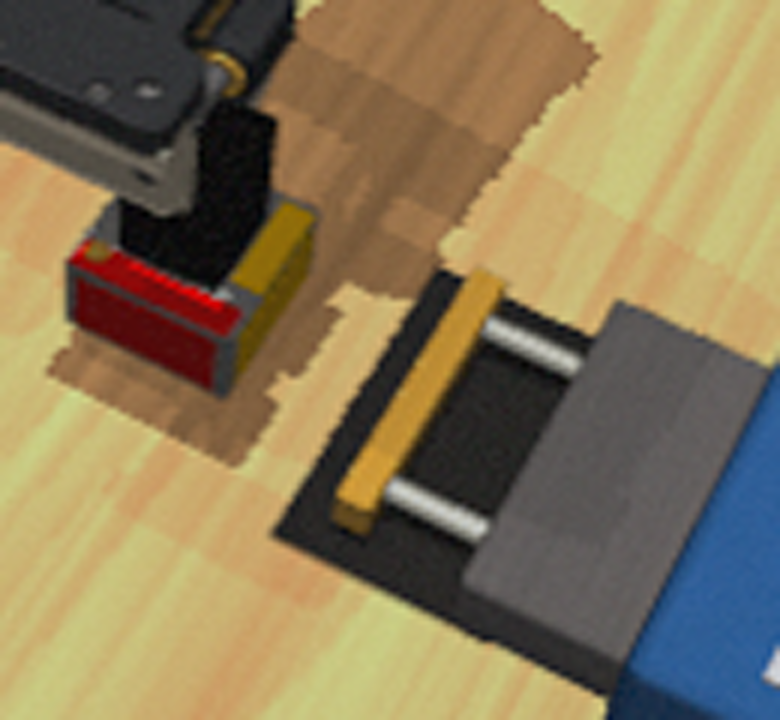

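View pics/s4c.png

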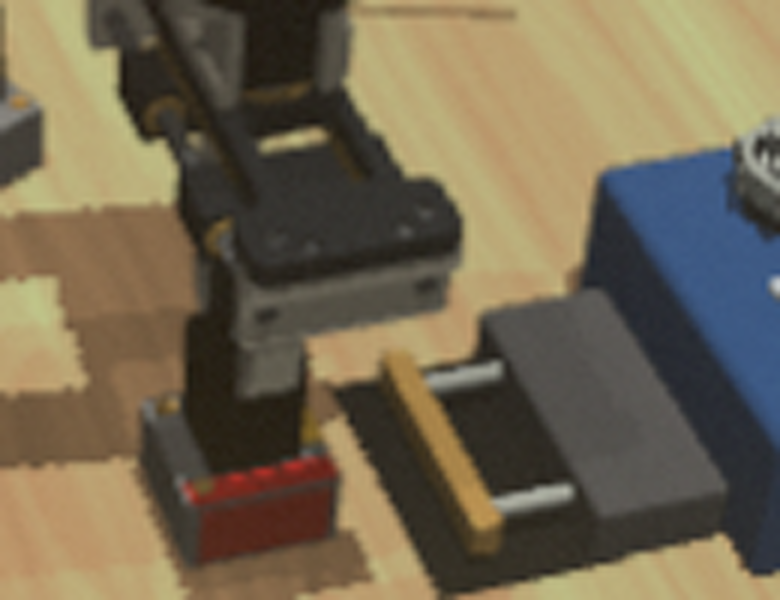

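The bar is back out at v4c (335–380, 510–530) and the yellow face is towards it. Lower, push, set down.

```bash
python3 -m inch '[[[0,8,0,0,0,0],[0,2,0,0,0,0],[-15,0,0,0,0,0],[-17,0,0,0,0,0],[-15,0,0,0,0,0],[-8,0,0,0,0,0],[-5,0,0,0,0,0],[0,0,0,0,0,0]]]'
python3 -m inch '[[[0,1,0,0,0,0],[0,1,0,0,0,0],[0,0.7,0,0,0,0],[0,0,0,0,0,0],[0,0,0,0,0,0],[0,0,0,0,0,0]]]'
```

```text
t: 11.75
tool_pos: [0.5744, 0.0102, 0.0544]
orientation: [-0.001, -2.221, 2.221]
force: [-1.0, 1.0, -2.5]
opening: 0.0357
t: 12.5
tool_pos: [0.5746, 0.0101, 0.0522]
orientation: [-0.002, -2.221, 2.221]
force: [-3.2, 0.1, 0.5]
opening: 0.0359
```

```bash
python3 -m inch '[[[0,0,0,0,0,0],[0,0,0,0,0,0],[0,0,0,0,0,0],[0,0,0,0,0,0],[0,0,0,0,0,0],[0,0,0,0,0,0]]]' 65
python3 -m inch '[[[0,-8,0,0,0,0],[0,-20,0,0,0,0],[0,-40,0,0,0,0],[0,-40,0,0,0,0],[20,-20,0,0,0,0],[40,0,0,0,0,0],[50,0,0,0,0,0],[40,0,0,0,0,0]]]'
python3 - <<'E'
from h import *
shot('side','s5');shot('scene','v5')
crop('v5',270,190,400,310,6,'v5c'); crop('s5',270,140,400,240,6,'s5c')
E
```

```text
t: 13.25
tool_pos: [0.5746, 0.0101, 0.0519]
orientation: [-0.001, -2.221, 2.221]
force: [-0.6, -0.1, 0.7]
opening: 0.0649
t: 14.25
tool_pos: [0.4235, 0.0103, 0.1816]
orientation: [0.004, 2.221, -2.221]
force: [-0.5, -0.8, 0.2]
opening: 0.0647
```

View pics/v5c.png

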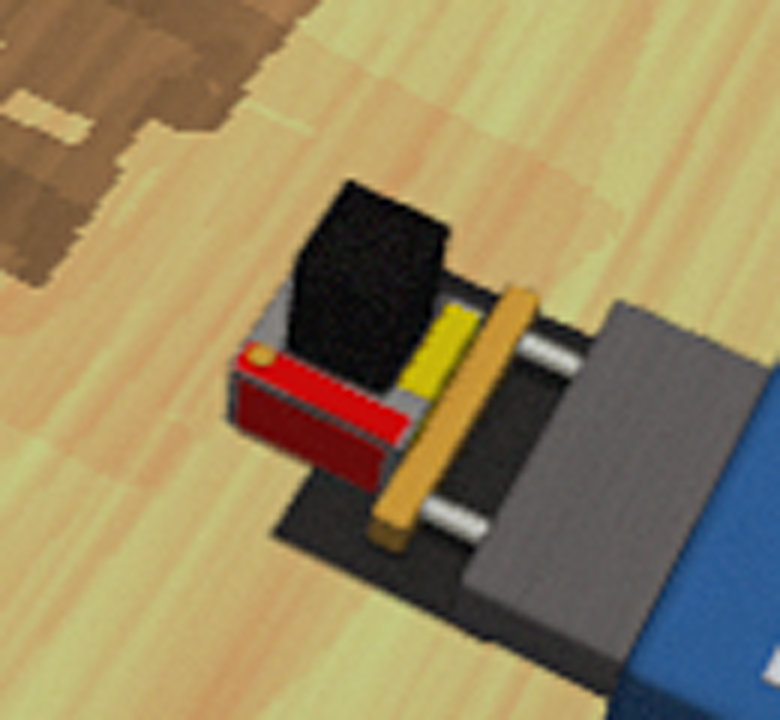

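View pics/s5c.png

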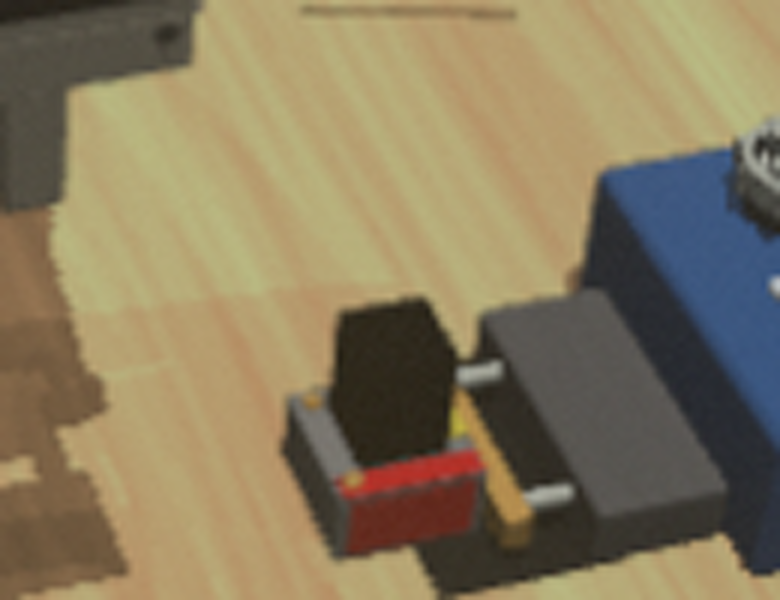

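View pics/s5.png

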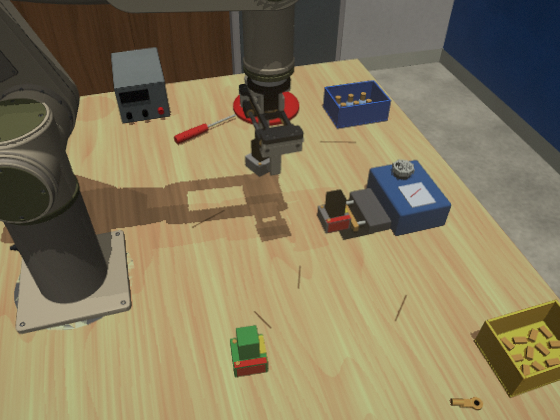

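The unit stands square, with its yellow side on the bar. The bar's near end at v5c (372–410, 513–527) matches the red push, about 12 mm in. One check for drift, then hand in.

```bash
python3 -m inch '[[[0,0,0,0,0,0],[0,0,0,0,0,0],[0,0,0,0,0,0],[0,0,0,0,0,0],[0,0,0,0,0,0],[0,0,0,0,0,0],[0,0,0,0,0,0],[0,0,0,0,0,0]]]'
python3 - <<'E'
from h import *
shot('scene','v6')
a=cv2.imread('pics/v5.png').astype(int);b=cv2.imread('pics/v6.png').astype(int);o=cv2.imread('pics/scene0.png').astype(int)
print('drift diff',abs(a-b)[210:300,300:360].mean(),'noise ref',abs(a-b)[330:400,200:300].mean(),'spare vs start',abs(o-b)[125:170,318:350].mean())
for u,v in[(372,513),(409,527)]: print(pt('v5',(u+.5)/6-.5+270,(v+.5)/6-.5+190,.024).round(4))
crop('v6',280,90,400,180,6,'v6c')
E
```

```text
t: 15.35
tool_pos: [0.4245, 0.0103, 0.1799]
orientation: [-0.001, -2.221, 2.221]
force: [-0.3, 0.3, -0.0]
opening: 0.0647
drift diff 2.343024691358025 noise ref 1.4525238095238096 spare vs start 8.363425925925926
[ 0.604  -0.0388  0.024 ]
[ 0.6157 -0.0375  0.024 ]
```

View pics/v6c.png

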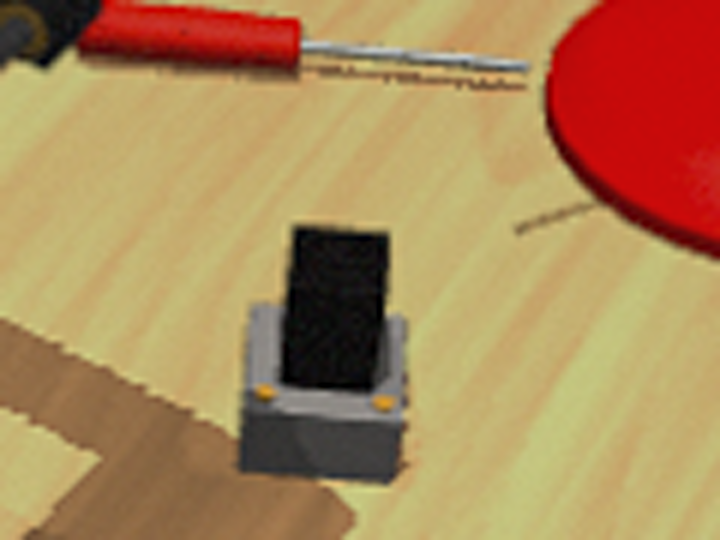

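The spare stands where it was, with its block at about scene (335,142). The drift figure is slightly above noise, so I'll check that.

```bash
python3 - <<'E'
from h import *
shot('scene','v7')
g=[cv2.cvtColor(cv2.imread(f'pics/{n}.png'),6)[225:300,300:372].astype(np.float32) for n in('v5','v6','v7')]
print(cv2.phaseCorrelate(g[0],g[1]),cv2.phaseCorrelate(g[1],g[2]))
d=cv2.absdiff(g[0],g[1]); ys,xs=np.where(d>25); print(len(xs), (xs+300)[:10],(ys+225)[:10])
E
```

```text
((0.022285126073661843, 0.520366222690896), 0.9939926352324309) ((-0.03094840592272874, 0.5125921709552657), 1.0112490134769017)
0 [] []
```

```bash
python3 -c "
from plant import robot
print(robot.close_job())"
```

```text
the job is handed in; nothing more can be done
None
```

I held the red-striped side squarely against the middle of the bar, pushing it about 12 mm in for about 0.5 s. I then drew back, turned the unit a quarter turn and pushed the bar in again with the yellow-striped side. The unit is left standing on the bench there, let go, with the arm clear, and the job was handed in at about 15.5 s.

- **Bar between the pushes:** the picture taken after drawing back shows it fully out again.
- **Final position:** the last measurement has the bar about 12 mm in, with the unit square and centred against it.
- **Stillness:** the plain average picture difference over a second was slightly above noise (2.3 against 1.5). No single pixel in the finer check changed noticeably. That check's shift of about 0.5 pixel was the same for both picture pairs, and I took it as an artefact of the method.
- **Plain unit:** it looks unmoved by eye. Its pixels differ on average by 8 from the start picture, probably from the arm's shadow; I did not measure its position again.

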